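# Mark the beer tap with the worn lever pivot

## Task

One of the two beer taps on the bench has a worn lever pivot: its lever rocks well to and fro, while the sound one hardly stirs. Find it by rocking the levers: swing the worn one as far as it goes towards you, then as far as it goes away from you, and leave it leaning away. Then mark that tap as the reject by standing the green bottle stopper, cork up, in the white dish on its plinth; do not disturb the strainer or the corkscrew.

Things in the scene. Friction and masses are not known exactly. Their poses are not given: they have to be found in the camera images.
- station_a: One of two fixed, identical-looking tap stations: dark wood plinth 235 x 100 x 12 mm, a round white dish at its near end, a brass tap with upright black lever at its far end. Origin: on the bench under the dish's centre; z up, x from dish to tap (roughly away from the robot). Dish: floor 16 mm and rim 28 mm above the bench, 84 mm wide inside, 98 mm over the rim. Lever: see lever_a
- station_b: The other tap station: same sizes and frame as station_a. Which of the two is worn is not known beforehand. On both, the lever's pivot pin lies along the station's y axis at x = 125 mm, y = 0, 50 mm above the bench
- lever_a (a joint): Lean of station_a's lever, rad: 0 upright (as at the start), + to the station's +x (away from the robot). Round black handle 28 mm thick, from 80 mm to its top 160 mm above the bench when upright; brass cheeks below reach 64 mm. A worn lever rocks 0.22 rad each way to its stops (20 mm at 90 mm above the pin), needs under 1 N and stays where left; a sound one 0.025 rad, then is firm
- lever_b (a joint): Lean of station_b's lever: same sizes, zero and direction. One of the two levers is worn, the other sound
- stopper: Loose bottle stopper, 110 g, standing on its flat green glass head (44 mm across, 18 mm high) with its cork shank (24 mm across, 40 mm long) pointing up; 58 mm tall in all. Origin: centre of the head's underside; z up along the cork
- strainer: Bystander, loose on the bench: a flat silvery julep strainer, a perforated disc 72 mm across and 5 mm thick with a handle 16 mm wide that reaches 132 mm from the disc's centre. Origin: under the disc's centre; x along the handle
- corkscrew: Bystander, loose on the bench beyond the taps: a brass wing corkscrew lying flat, about 140 mm long, 90 mm wide, 28 mm high. Origin: under the middle of its frame
There are look-alikes about, which are no part of the job. Of the things like the stopper, leave any that is pink or yellow; of the rest the larger one is meant.

How it is judged:
By the outcome, as a careful person would: the job done as asked, in the order asked, and still so for the second after the job is handed in, with the robot touching nothing.
It also fails if it takes over 54 s, if anything falls off the work surface, if the arm or the gripper's body presses on something with over 40 N, if the wrist force passes 120 N, or if a joint passes its speed limit or range.

## Robot

A 7-joint arm with a two-finger parallel gripper is mounted at the origin on the work surface. World frame = base frame: x ahead of the robot, y to its left, z up, the work surface at z = 0. Lengths are in m, angles in rad, forces in N, time in s.
With the tool pointing down it reaches from about 0.4 to 0.85 m from the base axis. Payload 4.4 kg.
Tool frame: the origin (TCP) lies on the centre line of the jaws, within the pads' length; the fingertips stand 25 mm ahead of it and the grasp point (between the pads) lies 6 mm ahead of it; y points along the fingers, z is the direction in which the jaws open and shut, and the axes are right-handed (so a half turn about y gives the same grasp; the last joint's range is limited). The gripper opens to 94 mm and grips with 3 to 60 N. Pads are 16 mm wide; open, the fingers measure 119 mm over their backs; the gripper's body (75 mm by 177 mm) begins 78 mm behind the grasp point.
Start: joints at [-1.369, 0.628, 0.038, 1.517, -0.027, 0.996, -0.02], TCP at [0.172, 0.627, 0.194] pointing down, gripper open.
Joint ranges: [-3.06, 3.06], [-0.37, 2.12], [-1.25, 1.32], [0.18, 2.47], [-1.1, 4.24], [0.23, 1.98], [-2.94, 2.94]. Speed limits (rad/s): [2.57, 2.57, 3.14, 3.14, 3.14, 3.14, 3.14].

## Interface

Orientations are given as a rotation vector (axis times angle).
In Python, from rig import status, viewer, job_done gives the robot as it stands.
- The arm moves only by the tool jog_arm, never from a script. Its argument "increments" is a list of rows, each a list of 7 numbers: the shift along the world's x, y, z in mm, then the turn, a rotation vector about the world's x, y, z in rad, then the closure, from -1 (fully open) to 1 (shut), so that 0 is half open. In form: [[x, y, z, ax, ay, az, hand], ...]. A call has 1 to 12 rows; each row shifts and turns the commanded pose from where the row before left it; what a row does not reach is not made up. A row lasts 1/12 s, in which the tool goes at most 41.7 mm and 7.16 degrees, less where a joint would pass 70% of its speed; a pose out of reach is approached as far as the arm can. A call is refused whole if a number of a shift passes 41.7 or a number of a turn 0.125, either way. A call with a gripper value outside its range is refused whole. The fingers move at their own pace and stop on an object; "newtons" is the grip in N (left out, the last holds). Time passes only in rows, so rows that do not move let the fingers close. It gives the time, the measured TCP pose, the force and the opening at its end, in the units of the state.
- status.get_state(): the state, without advancing time (a new reading comes with each control period).
- viewer.get_image(name): name is "side" or "top" or "wrist"; returns the picture (400x640x3 uint8, red, green, blue); there is no depth.
- viewer.get_calibration(name): a dict with "fx", "fy", "cx", "cy" (pixels), "k1" (the pictures are not rectified: a ray, as slopes to the right and down, at radius r is drawn at 1 + k1 r^2 times it, then the intrinsics apply), "eye" and "rotation" of the camera in the world; the wrist camera has in their place "mount" (4x4, takes a point from camera to tool coordinates, whose origin is the TCP and whose axes are the tool frame's). Camera axes: x right, y down, z forward; pixel columns grow to the right and rows downward; lengths in m; the calibration is good to about 2 mm. A picture is of the moment at which its call begins: read the wrist's pose just before it. get_calibration takes no time and is no camera call.
- job_done(): hands the job in, once; it reports no verdict.
The state is a dict: "time_s": time; "q": joint angles; "qvel": joint speeds; "joint_torque": joint torques, N m; "position": TCP position; "ee_rot": TCP orientation; "force": force on the tool from outside, world axes, zero at the start; "torque": the same for the moment, N m; "grip_width": finger opening in m.
Only numpy, scipy, OpenCV 4.12 (cv2) and the standard library are available. Lean on these libraries where they do the work, as an engineer would, in place of code of your own. Each camera call takes 0.05 s, during which the arm holds its last target.

## Working session

There is one attempt and no reset: what is moved stays moved. The work goes in short steps, Python scripts to look and compute and a tool call to move; the robot and the scene stay as the last step left them, time stands still between calls to the robot, and variables do not carry over. Pictures are saved under pics/ and viewed, and the job is handed in when it is done.

Besides the shell and the picture viewer there is one more tool, called after "Call:" as name([rows], argument=value, ...), one row to a line, values as JSON. jog_arm: Moves the arm, as the interface text tells. Its arguments: {"type":"object","properties":{"increments":{"type":"array","items":{"type":"array","items":{"type":"number"}}},"newtons":{"type":"number"}},"required":["increments"]}

```bash
mkdir -p pics; ls
python3 - <<'E'
from rig import status, viewer
import cv2
s=status.get_state(); print(s)
for n in ("side","top","wrist"):
    im=viewer.get_image(n); cv2.imwrite(f"pics/{n}0.png",im[:,:,::-1]); print(n,viewer.get_calibration(n))
E
```

```text
pics
{'time_s': 0.0, 'q': array([-1.3687993 ,  0.62930913,  0.03844248,  1.51836342, -0.02697104,
        0.99631827, -0.01998205]), 'qvel': array([-8.23830700e-04,  2.67978050e-05, -1.35054713e-03, -5.94455507e-04,
        1.43357877e-03,  1.42183170e-03,  1.20405939e-03]), 'joint_torque': array([ 1.66914633e-04, -5.49731398e+01,  1.14332456e+00, -1.86645001e+01,
       -5.23414998e-02,  2.31687294e-02,  1.57959462e-04]), 'position': array([0.17179292, 0.62616534, 0.19307963]), 'ee_rot': array([-1.56242881,  0.21040189, -0.2100809 ]), 'force': array([ 0.44846003,  0.71199325, -0.70508372]), 'torque': array([0.05176461, 0.01827099, 0.01958746]), 'grip_width': 0.09378840264375855}
side {'fx': 374.1108928577251, 'fy': 374.1108928577251, 'cx': 316.6980389024469, 'cy': 195.79656203231863, 'k1': 0.007661173669197286, 'eye': array([ 0.4813034 , -0.68017255,  0.73782749]), 'rotation': array([-2.32915163,  0.23492494, -0.1053104 ])}
top {'fx': 499.96109310079646, 'fy': 499.96109310079646, 'cx': 323.2726975348526, 'cy': 205.86113031228084, 'k1': 0.025370578054182504, 'eye': array([0.54847519, 0.03555585, 1.39914641]), 'rotation': array([-2.16660544,  2.22374205, -0.06577878])}
wrist {'fx': 332.31785156237225, 'fy': 332.31785156237225, 'cx': 326.21817714097523, 'cy': 206.49212534834493, 'k1': -0.06310478013776952, 'mount': array([[-3.39183434e-04,  9.68807894e-01,  2.47812729e-01,
        -7.23215361e-02],
       [-7.38904215e-04, -2.47812919e-01,  9.68807623e-01,
        -1.90478488e-01],
       [ 9.99999669e-01,  1.45493627e-04,  7.99910274e-04,
         1.14393883e-03],
       [ 0.00000000e+00,  0.00000000e+00,  0.00000000e+00,
         1.00000000e+00]])}
```

View pics/side0.png

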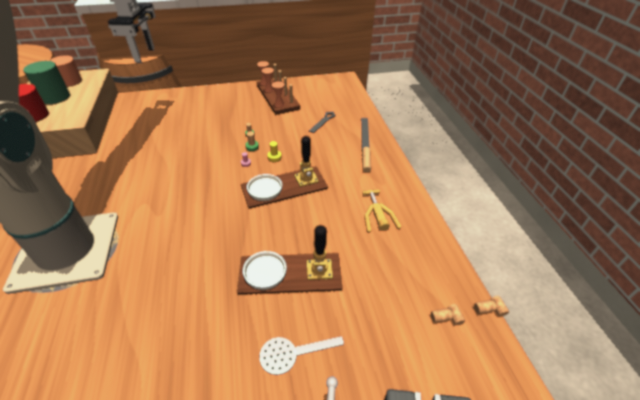

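View pics/top0.png

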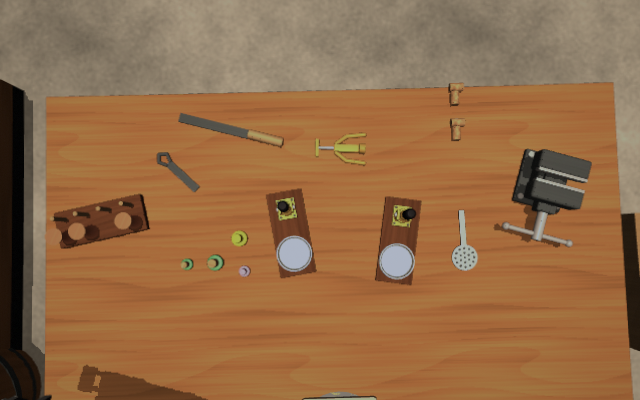

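View pics/wrist0.png

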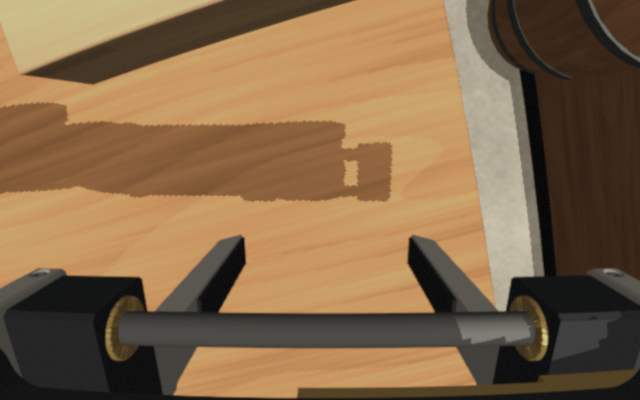

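The top view has the green stoppers at (215,263) (larger) and (187,265), yellow (240,239) and pink (245,271). The dishes are at (295,253) and (397,261), and the lever tops near (283,206) and (409,213). I'll zoom in and measure.

```bash
cat > h.py <<'E'
import numpy as np, cv2
from scipy.spatial.transform import Rotation as R
from rig import viewer,status
def cam(n,st=None):
    c=viewer.get_calibration(n)
    if n=="wrist":
        T=np.eye(4);T[:3,:3]=R.from_rotvec(st["ee_rot"]).as_matrix();T[:3,3]=st["position"]
        M=T@c["mount"]; return c,M[:3,3],M[:3,:3]
    return c,np.array(c["eye"]),R.from_rotvec(c["rotation"]).as_matrix()
def ray(n,u,v,st=None):
    c,e,Rm=cam(n,st); K=np.array([[c["fx"],0,c["cx"]],[0,c["fy"],c["cy"]],[0,0,1]])
    p=cv2.undistortPoints(np.array([[[u,v]]],float),K,np.array([c["k1"],0,0,0,0.]))[0,0]
    d=Rm@np.array([p[0],p[1],1]); return e,d/np.linalg.norm(d)
def onz(n,u,v,z,st=None):
    e,d=ray(n,u,v,st); return e+d*(z-e[2])/d[2]
def tri(rs):
    A=np.zeros((3,3));b=np.zeros(3)
    for e,d in rs:
        P=np.eye(3)-np.outer(d,d);A+=P;b+=P@e
    x=np.linalg.solve(A,b); return x,[round(1000*np.linalg.norm((np.eye(3)-np.outer(d,d))@(x-e)),1) for e,d in rs]
def proj(n,p,st=None):
    c,e,Rm=cam(n,st);q=Rm.T@(np.array(p)-e);a=q[:2]/q[2];a=a*(1+c["k1"]*(a@a));return np.array([c["fx"]*a[0]+c["cx"],c["fy"]*a[1]+c["cy"]])
E
python3 - <<'E'
import cv2,numpy as np
from h import *
t=cv2.imread("pics/top0.png");s=cv2.imread("pics/side0.png")
cv2.imwrite("pics/tz.png",cv2.resize(t[180:300,160:480],None,fx=2.5,fy=2.5,interpolation=cv2.INTER_CUBIC))
cv2.imwrite("pics/sz.png",cv2.resize(s[110:300,220:360],None,fx=3.1,fy=3.1,interpolation=cv2.INTER_CUBIC))
for n,im in(("top",t),("side",s)):
    h=cv2.cvtColor(im,cv2.COLOR_BGR2HSV)
    m={"green":cv2.inRange(h,(45,80,40),(85,255,255)),"white":cv2.inRange(h,(70,0,150),(130,60,255)),"black":cv2.inRange(h,(0,0,0),(179,255,35))}
    for k,mm in m.items():
        N,l,st,ce=cv2.connectedComponentsWithStats(mm)
        for i in range(1,N):
            if st[i,4]>15 and 170<ce[i,0]<480 and 100<ce[i,1]<300: print(n,k,st[i],ce[i].round(1), onz(n,*ce[i],{"green":.009,"white":.02,"black":.12}[k]).round(3))
E
```

```text
top green [208 255  15  15  73] [215.8 261.7] [0.479 0.329 0.009]
top green [183 259  10  11  51] [188.6 263.4] [0.477 0.404 0.009]
top white [279 238  32  31 747] [294.4 252.8] [0.498 0.111 0.02 ]
top white [380 244  32  32 764] [395.5 260.5] [ 0.47  -0.166  0.02 ]
top black [278 201  11  11  51] [283.4 206.8] [0.62  0.131 0.12 ]
top black [402 209  14  11  81] [408.4 214. ] [ 0.593 -0.188  0.12 ]
side green [246 142  12   8  61] [251.9 146.1] [0.477 0.328 0.009]
side black [303 140   6  22 114] [305.6 149.5] [0.619 0.13  0.12 ]
side black [316 229   9  25 183] [319.8 241.1] [ 0.591 -0.19   0.12 ]
```

View pics/tz.png

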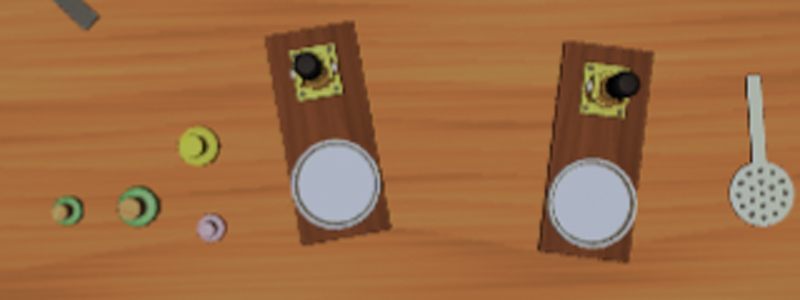

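View pics/sz.png

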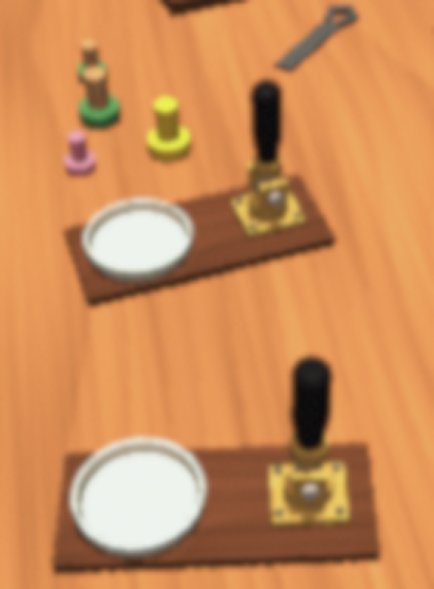

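Run:
```python
from h import *
T=lambda x,y:(x/2.5+160-.3,y/2.5+180-.3); S=lambda x,y:(x/3.1+220-.3,y/3.1+110-.3)
def two(name,a,b): 
    x,e=tri([ray("top",*T(*a)),ray("side",*S(*b))]);print(name,x.round(4),e)
two("leverL top",(308,66),(266,90)); two("leverR top",(626,85),(311,367))
two("cork top",(129,209),(95,74)); two("head",(138,207),(99,108))
two("dishL rim",(336,184),(138,236)); two("dishR rim",(592,203),(139,492))
two("small cork",(63,211),(89,48)); two("pink",(209,227),(77,139)); two("yellow",(194,145),(166,105))
t=cv2.imread("pics/top0.png");h=cv2.cvtColor(t,cv2.COLOR_BGR2HSV)
m=cv2.inRange(h,(0,60,20),(20,255,95))|cv2.inRange(h,(100,60,20),(179,255,95))
m[:, :255]=0;m[:,440:]=0;m[:180]=0;m[300:]=0
m=cv2.morphologyEx(m,cv2.MORPH_CLOSE,np.ones((3,3)))
for c in cv2.findContours(m,0,2)[0]:
    if cv2.contourArea(c)>800:
        b=cv2.boxPoints(cv2.minAreaRect(c)); P=np.array([onz("top",*p,.012)[:2] for p in b]);
        print(P.round(3).tolist(),P.mean(0).round(4),np.linalg.norm(P[0]-P[1]).round(3),np.linalg.norm(P[1]-P[2]).round(3),[np.degrees(np.arctan2(*(P[(i+1)%4]-P[i])[::-1])).round(1) for i in range(4)])
st=status.get_state();print(R.from_rotvec(st["ee_rot"]).as_matrix().round(3))
```

```text
leverL top [0.6197 0.1297 0.1559] [np.float64(0.1), np.float64(0.1)]
leverR top [ 0.5923 -0.186   0.1569] [np.float64(0.1), np.float64(0.1)]
cork top [0.4774 0.3315 0.0552] [np.float64(0.0), np.float64(0.0)]
head [0.4768 0.3308 0.0131] [np.float64(0.2), np.float64(0.2)]
dishL rim [0.4964 0.1118 0.0245] [np.float64(0.4), np.float64(0.4)]
dishR rim [ 0.4685 -0.1677  0.025 ] [np.float64(0.4), np.float64(0.4)]
small cork [0.4756 0.4062 0.0386] [np.float64(0.8), np.float64(0.8)]
pink [0.4532 0.2494 0.0377] [np.float64(1.6), np.float64(1.6)]
yellow [0.5428 0.2608 0.0576] [np.float64(0.9), np.float64(0.9)]
[[ 0.964 -0.     0.265]
 [-0.265 -0.001  0.964]
 [-0.    -1.    -0.001]]
```

Triangulation agrees with the text: lever tops are at 0.156, dish rims at 0.025 and the cork top at 0.055. The larger green stopper is at (0.477, 0.331), and the station yaws are about ±8.4°. I'll move to the left lever.

Call:
jog_arm([
  [13,-14.5,6,0,0,-0.034,-0.3],
  [26.4,-29.2,6,0,0,-0.068,-0.3],
  [26.4,-29.2,6,0,0,-0.068,-0.3],
  [26.4,-29.2,6,0,0,-0.068,-0.3],
  [26.4,-29.2,6,0,0,-0.068,-0.3],
  [26.4,-29.2,6,0,0,-0.068,-0.3],
  [26.4,-29.2,5,0,0,-0.068,-0.3],
  [26.4,-29.2,5,0,0,-0.068,-0.3],
  [26.4,-29.2,5,0,0,-0.068,-0.3],
  [26.4,-29.2,5,0,0,-0.068,-0.3],
  [26.4,-29.2,0,0,0,-0.068,-0.3],
  [26.4,-29.2,0,0,0,-0.068,-0.3],
])

```text
time_s: 1.15
position: [0.4767, 0.2881, 0.2509]
ee_rot: [-1.409, 0.822, -0.822]
force: [0.2, 0.2, -0.1]
grip_width: 0.0611
```

Call:
jog_arm([
  [26.4,-29.2,0,0,0,-0.068,-0.3],
  [26.4,-29.2,0,0,0,-0.068,-0.3],
  [26.4,-29.2,0,0,0,-0.068,-0.3],
  [26.4,-29.2,0,0,0,-0.068,-0.3],
  [26.4,-29.2,0,0,0,-0.068,-0.3],
  [13,-14.5,0,0,0,-0.034,-0.3],
  [0,0,0,0,0,0,-0.3],
  [0,0,0,0,0,0,-0.3],
  [0,0,0,0,0,0,-0.3],
])

```text
time_s: 1.9
position: [0.6193, 0.1313, 0.2499]
ee_rot: [-1.275, 1.101, -1.098]
force: [-0.7, 1.0, 0.5]
grip_width: 0.061
```

Run:
```python
from h import *
st=status.get_state();im=viewer.get_image("wrist");cv2.imwrite("pics/w1.png",im[:,:,::-1])
print(st["position"],R.from_rotvec(st["ee_rot"]).as_matrix().round(3).tolist(),proj("wrist",(0.6197,.1297,.158),st))
```

```text
[0.61928408 0.1312647  0.24993691] [[0.147, -0.001, 0.989], [-0.989, 0.001, 0.147], [-0.001, -1.0, -0.001]] [326.50014454 209.4853964 ]
```

View pics/w1.png

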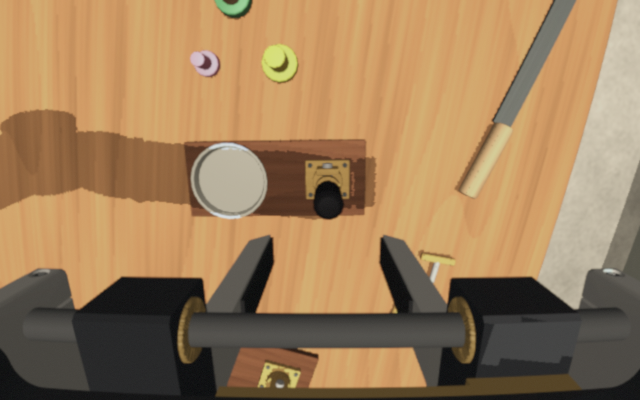

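The lever top shows at about (328,204), projected (326,209), and the plinth lies parallel to the jaw axis. I'll lower the jaws around it.

Call:
jog_arm([
  [0,0,-20,0,0,0,-0.3],
  [0,0,-25,0,0,0,-0.3],
  [0,0,-25,0,0,0,-0.3],
  [0,0,-20,0,0,0,-0.3],
  [0,0,-6,0,0,0,-0.3],
  [0,0,0,0,0,0,-0.3],
  [0,0,0,0,0,0,-0.3],
])

```text
time_s: 2.53
position: [0.6204, 0.1316, 0.1548]
ee_rot: [-1.275, 1.099, -1.099]
force: [0.5, -0.0, 0.5]
grip_width: 0.0609
```

Call:
jog_arm([
  [-5,-0.7,0,0,0,0,-0.3],
  [-4,-0.6,0,0,0,0,-0.3],
  [-4,-0.6,0,0,0,0,-0.3],
  [-3,-0.4,0,0,0,0,-0.3],
  [0,0,0,0,0,0,-0.3],
  [0,0,0,0,0,0,-0.3],
])

```text
time_s: 3.03
position: [0.6044, 0.1284, 0.1544]
ee_rot: [-1.274, 1.1, -1.1]
force: [0.0, -0.3, 0.1]
grip_width: 0.0611
```

Call:
jog_arm([
  [-2,-0.3,0,0,0,0,-0.3],
  [0,0,0,0,0,0,-0.3],
  [-2,-0.3,0,0,0,0,-0.3],
  [0,0,0,0,0,0,-0.3],
])

```text
time_s: 3.37
position: [0.6, 0.1277, 0.1538]
ee_rot: [-1.275, 1.101, -1.1]
force: [0.4, -0.2, -0.8]
grip_width: 0.0611
```

Call:
jog_arm([
  [-2,-0.3,0,0,0,0,-0.3],
  [0,0,0,0,0,0,-0.3],
  [-2,-0.3,0,0,0,0,-0.3],
  [0,0,0,0,0,0,-0.3],
])

```text
time_s: 3.7
position: [0.596, 0.1271, 0.1539]
ee_rot: [-1.275, 1.101, -1.1]
force: [-0.7, -0.3, -0.0]
grip_width: 0.0609
```

Call:
jog_arm([
  [-1.5,-0.2,0,0,0,0,-0.3],
  [0,0,0,0,0,0,-0.3],
  [-1.5,-0.2,0,0,0,0,-0.3],
  [0,0,0,0,0,0,-0.3],
])

```text
time_s: 4.03
position: [0.5931, 0.1267, 0.154]
ee_rot: [-1.275, 1.101, -1.1]
force: [-0.7, -0.6, 0.3]
grip_width: 0.0612
```

Run:
```python
from h import *
a=viewer.get_image("side");cv2.imwrite("pics/s1.png",cv2.resize(a[90:230,230:370,::-1],None,fx=4,fy=4,interpolation=cv2.INTER_CUBIC))
```

```text
(no output)
```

View pics/s1.png

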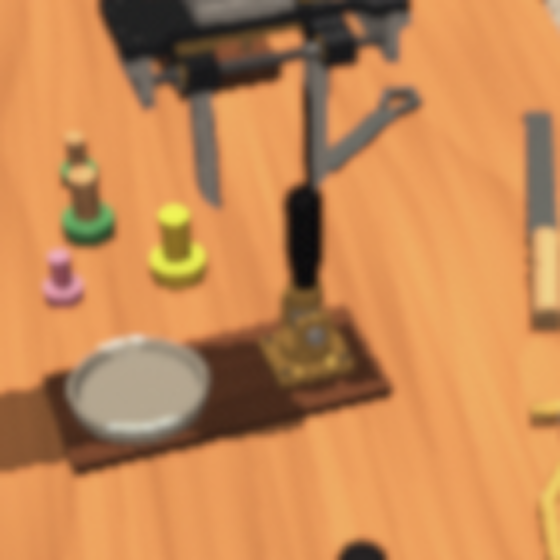

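Run:
```python
from h import *
st=status.get_state();Rm=R.from_rotvec(st["ee_rot"]).as_matrix();p=st["position"]
f=lambda q:((proj("side",q)-[230,90])*4).round()
for s in(1,-1): print(f(p+Rm@[0,.025,s*.0305]))
c=np.array([.989,.145,0])
for z in (.08,.16):
  for th in (0,-.1,-.2,.1): 
    b=np.array([.6197,.1297,.05])+ (z-.05)*(np.sin(th)*c+[0,0,np.cos(th)]); print(z,th,f(b))
```

```text
[307. 226.]
[221. 244.]
0.08 0 [304. 284.]
0.08 -0.1 [300. 286.]
0.08 -0.2 [296. 287.]
0.08 0.1 [308. 284.]
0.16 0 [302. 190.]
0.16 -0.1 [286. 194.]
0.16 -0.2 [270. 199.]
0.16 0.1 [317. 187.]
```

Run:
```python
from h import *
st=status.get_state();Rm=R.from_rotvec(st["ee_rot"]).as_matrix();p=st["position"]
im=viewer.get_image("wrist");cv2.imwrite("pics/w2.png",im[:,:,::-1])
im=viewer.get_image("top");cv2.imwrite("pics/t2.png",cv2.resize(im[120:320,200:440,::-1],None,fx=3,fy=3,interpolation=cv2.INTER_CUBIC))
for x in (-.008,.008):
 for y in (-.01,0,.025): print(x,y,[proj("wrist",p+Rm@[x,y,s*.0305],st).round() for s in (1,-1)],[((proj("side",p+Rm@[x,y,s*.0305])-[230,90])*4).round() for s in (1,-1)])
```

```text
-0.008 -0.01 [array([379., 238.]), array([273., 238.])] [array([303., 176.]), array([215., 194.])]
-0.008 0 [array([377., 233.]), array([276., 233.])] [array([303., 189.]), array([216., 207.])]
-0.008 0.025 [array([371., 221.]), array([281., 221.])] [array([304., 219.]), array([218., 237.])]
0.008 -0.01 [array([378., 264.]), array([274., 264.])] [array([311., 190.]), array([222., 208.])]
0.008 0 [array([376., 257.]), array([277., 257.])] [array([311., 202.]), array([223., 221.])]
0.008 0.025 [array([370., 243.]), array([282., 243.])] [array([311., 232.]), array([225., 251.])]
```

View pics/w2.png

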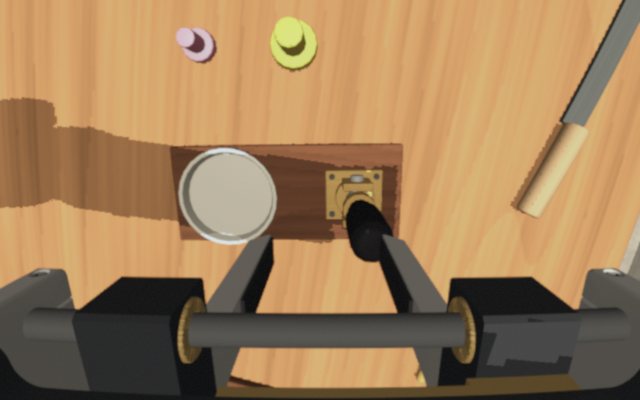

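View pics/t2.png

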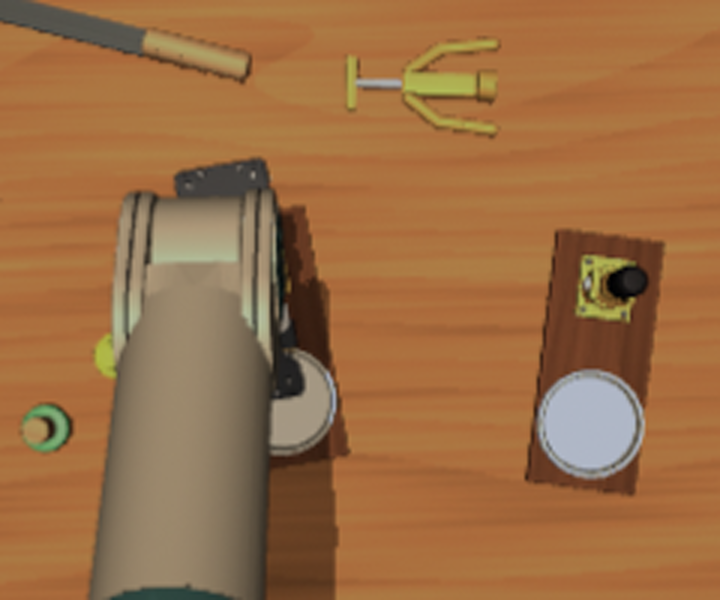

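The side view shows the left fingertip at (212,203) rather than the predicted (221,244). The lever is still upright, so the tips seem to sit about 30 mm higher than I assumed and passed over the lever. I'll re-centre, lower by 30 mm and look again.

Call:
jog_arm([
  [0,0,10,0,0,0,-0.3],
  [13,1.9,0,0,0,0,-0.3],
  [14,2,0,0,0,0,-0.3],
  [0,0,0,0,0,0,-0.3],
  [0,0,0,0,0,0,-0.3],
])

```text
time_s: 4.6
position: [0.6205, 0.1306, 0.1643]
ee_rot: [-1.275, 1.1, -1.1]
force: [-0.7, -1.0, -0.2]
grip_width: 0.0614
```

Call:
jog_arm([
  [0,0,-10,0,0,0,-0.3],
  [0,0,-10,0,0,0,-0.3],
  [0,0,-10,0,0,0,-0.3],
  [0,0,-8,0,0,0,-0.3],
  [0,0,0,0,0,0,-0.3],
  [0,0,0,0,0,0,-0.3],
])

```text
time_s: 5.1
position: [0.6196, 0.1305, 0.125]
ee_rot: [-1.277, 1.101, -1.1]
force: [-0.0, -0.2, -0.3]
grip_width: 0.0608
```

Run:
```python
from h import *
a=viewer.get_image("side");cv2.imwrite("pics/s3.png",cv2.resize(a[90:230,230:370,::-1],None,fx=4,fy=4,interpolation=cv2.INTER_CUBIC))
im=viewer.get_image("wrist");cv2.imwrite("pics/w3.png",im[:,:,::-1])
```

```text
(no output)
```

View pics/s3.png

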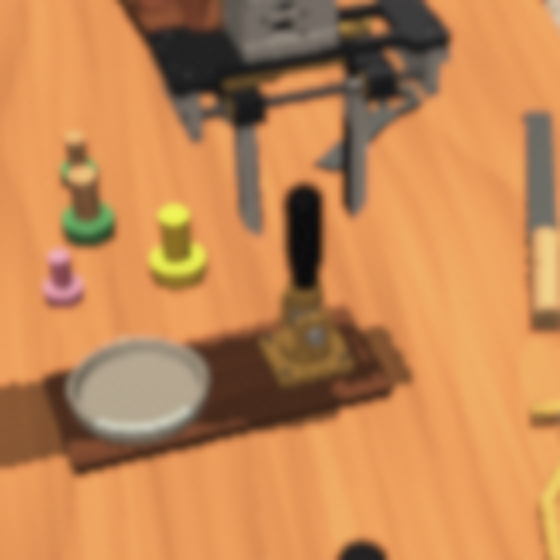

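View pics/w3.png

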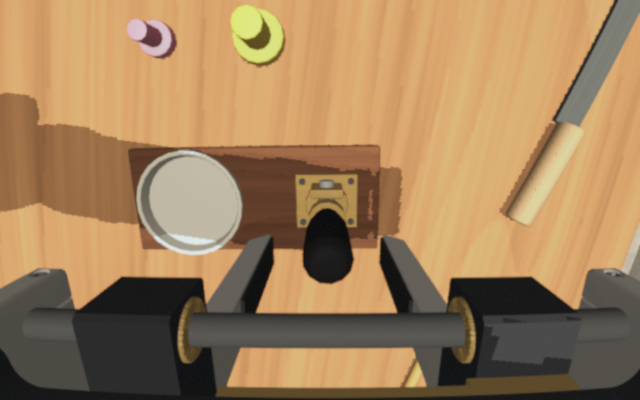

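Run:
```python
from h import *
st=status.get_state();Rm=R.from_rotvec(st["ee_rot"]).as_matrix();p=st["position"];print(p)
for w,s in (((273,238),(258,228)),((382,238),(348,212))):
    x,e=tri([ray("wrist",*w,st),ray("side",s[0]/4+230,s[1]/4+90)]);print(x.round(4),e,"tool",(Rm.T@(x-p)).round(4))
x,e=tri([ray("wrist",327,264,st),ray("side",302/4+230,190/4+90)]);print("lever",x.round(4),e)
```

```text
[0.62059293 0.13058434 0.12611931]
[0.5891 0.1323 0.1313] [np.float64(0.6), np.float64(0.6)] tool [-0.0063 -0.0052 -0.0309]
[0.6531 0.1411 0.129 ] [np.float64(0.4), np.float64(0.4)] tool [-0.0056 -0.0029  0.0337]
lever [0.6205 0.1325 0.1578] [np.float64(0.2), np.float64(0.2)]
```

Triangulating the tips puts them about 4 mm behind the reported TCP, not 25 mm ahead of it. I'll work from the measured tip, which now stands at z≈0.13 on both sides of the lever. Next I'll push towards the robot.

Call:
jog_arm([
  [-5,-0.7,0,0,0,0,-0.3],
  [-4,-0.6,0,0,0,0,-0.3],
  [-4,-0.6,0,0,0,0,-0.3],
  [-3,-0.4,0,0,0,0,-0.3],
  [0,0,0,0,0,0,-0.3],
  [0,0,0,0,0,0,-0.3],
])

```text
time_s: 5.7
position: [0.6043, 0.1284, 0.1262]
ee_rot: [-1.275, 1.1, -1.1]
force: [0.1, 0.4, -1.1]
grip_width: 0.0609
```

Call:
jog_arm([
  [-1.5,-0.2,0,0,0,0,-0.3],
  [0,0,0,0,0,0,-0.3],
  [-1.5,-0.2,0,0,0,0,-0.3],
  [0,0,0,0,0,0,-0.3],
])

```text
time_s: 6.03
position: [0.6016, 0.128, 0.126]
ee_rot: [-1.275, 1.1, -1.101]
force: [1.2, 0.3, -0.4]
grip_width: 0.0607
```

Call:
jog_arm([
  [-1.5,-0.2,0,0,0,0,-0.3],
  [0,0,0,0,0,0,-0.3],
  [-1,-0.2,0,0,0,0,-0.3],
  [0,0,0,0,0,0,-0.3],
])

```text
time_s: 6.37
position: [0.6013, 0.1279, 0.1262]
ee_rot: [-1.271, 1.097, -1.103]
force: [6.5, 0.4, -4.4]
grip_width: 0.0615
```

This lever is firm: the motion stalled after about 2–3 mm past contact at 6.5 N, so the left tap is sound. I'll go to the right one.

Call:
jog_arm([
  [10,1.5,0,0,0,0,-0.3],
  [11.5,1.6,0,0,0,0,-0.3],
  [0,0,35,0,0,0,-0.3],
  [0,0,35,0,0,0,-0.3],
])

```text
time_s: 6.7
position: [0.6179, 0.1302, 0.1942]
ee_rot: [-1.282, 1.105, -1.098]
force: [0.2, 0.2, 0.6]
grip_width: 0.0611
```

Call:
jog_arm([
  [-1.5,-17,0,0,0,-0.018,-0.3],
  [-3,-34,0,0,0,-0.032,-0.3],
  [-3,-34,0,0,0,-0.032,-0.3],
  [-3,-34,0,0,0,-0.032,-0.3],
  [-3,-34,0,0,0,-0.032,-0.3],
  [-3,-34,0,0,0,-0.032,-0.3],
  [-3,-34,0,0,0,-0.032,-0.3],
  [-3,-34,0,0,0,-0.032,-0.3],
  [-3,-34,0,0,0,-0.032,-0.3],
  [-2.5,-28,0,0,0,-0.02,-0.3],
  [0,0,0,0,0,0,-0.3],
  [0,0,0,0,0,0,-0.3],
])

```text
time_s: 7.7
position: [0.5909, -0.1885, 0.1959]
ee_rot: [-1.135, 1.321, -1.319]
force: [0.3, 0.2, -0.3]
grip_width: 0.0609
```

Run:
```python
from h import *
st=status.get_state();im=viewer.get_image("wrist");cv2.imwrite("pics/w4.png",im[:,:,::-1])
print(st["position"],R.from_rotvec(st["ee_rot"]).as_matrix().round(3).tolist(),proj("wrist",(0.5923,-.186,.158),st))
```

```text
[ 0.59086049 -0.18851356  0.19585756] [[-0.151, -0.001, 0.989], [-0.989, 0.0, -0.151], [0.0, -1.0, -0.001]] [328.32268413 222.67864632]
```

View pics/w4.png

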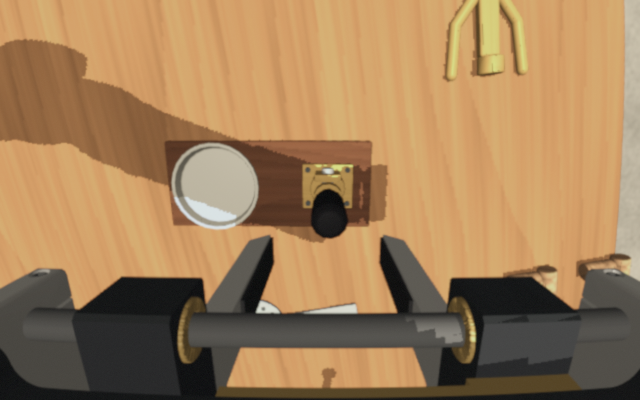

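Lever top shows at (330,222), as projected, and the jaws are aligned. I'll lower them and push towards the robot.

Call:
jog_arm([
  [0,0,-20,0,0,0,-0.3],
  [0,0,-25,0,0,0,-0.3],
  [0,0,-20,0,0,0,-0.3],
  [0,0,-5,0,0,0,-0.3],
  [0,0,0,0,0,0,-0.3],
  [0,0,0,0,0,0,-0.3],
])

```text
time_s: 8.25
position: [0.5929, -0.1853, 0.1265]
ee_rot: [-1.136, 1.315, -1.315]
force: [-0.1, -0.4, 0.1]
grip_width: 0.0613
```

Call:
jog_arm([
  [-5,0.8,0,0,0,0,-0.3],
  [-5,0.8,0,0,0,0,-0.3],
  [-4,0.6,0,0,0,0,-0.3],
  [-4,0.6,0,0,0,0,-0.3],
  [-3,0.4,0,0,0,0,-0.3],
  [-2,0.3,0,0,0,0,-0.3],
  [0,0,0,0,0,0,-0.3],
  [0,0,0,0,0,0,-0.3],
])

```text
time_s: 8.92
position: [0.5693, -0.1828, 0.1261]
ee_rot: [-1.136, 1.317, -1.317]
force: [0.8, -0.4, -0.4]
grip_width: 0.0611
```

Call:
jog_arm([
  [-2,0.3,0,0,0,0,-0.3],
  [0,0,0,0,0,0,-0.3],
  [-2,0.3,0,0,0,0,-0.3],
  [0,0,0,0,0,0,-0.3],
])

```text
time_s: 9.25
position: [0.565, -0.1822, 0.1259]
ee_rot: [-1.136, 1.317, -1.316]
force: [0.2, -1.0, 0.6]
grip_width: 0.0613
```

Call:
jog_arm([
  [-2,0.3,0,0,0,0,-0.3],
  [0,0,0,0,0,0,-0.3],
  [-2,0.3,0,0,0,0,-0.3],
  [0,0,0,0,0,0,-0.3],
])

```text
time_s: 9.58
position: [0.5609, -0.1816, 0.126]
ee_rot: [-1.136, 1.317, -1.316]
force: [0.0, 0.2, -0.3]
grip_width: 0.0613
```

Call:
jog_arm([
  [-2,0.3,0,0,0,0,-0.3],
  [0,0,0,0,0,0,-0.3],
  [-2,0.3,0,0,0,0,-0.3],
  [0,0,0,0,0,0,-0.3],
])

```text
time_s: 9.92
position: [0.557, -0.181, 0.126]
ee_rot: [-1.136, 1.317, -1.316]
force: [-0.4, -0.2, -0.2]
grip_width: 0.0612
```

Call:
jog_arm([
  [-1,0.2,0,0,0,0,-0.3],
  [0,0,0,0,0,0,-0.3],
  [-1,0.2,0,0,0,0,-0.3],
  [0,0,0,0,0,0,-0.3],
])

```text
time_s: 10.25
position: [0.5562, -0.1809, 0.1262]
ee_rot: [-1.135, 1.315, -1.318]
force: [2.8, -0.8, -1.2]
grip_width: 0.0614
```

Call:
jog_arm([
  [-1,0.2,0,0,0,0,-0.3],
  [0,0,0,0,0,0,-0.3],
  [-1,0.1,0,0,0,0,-0.3],
  [0,0,0,0,0,0,-0.3],
])

```text
time_s: 10.58
position: [0.5558, -0.1808, 0.1265]
ee_rot: [-1.134, 1.312, -1.32]
force: [6.2, -0.4, -3.1]
grip_width: 0.0614
```

Run:
```python
from h import *
a=viewer.get_image("side");cv2.imwrite("pics/s5.png",cv2.resize(a[180:310,230:370,::-1],None,fx=4,fy=4,interpolation=cv2.INTER_CUBIC))
```

```text
(no output)
```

View pics/s5.png

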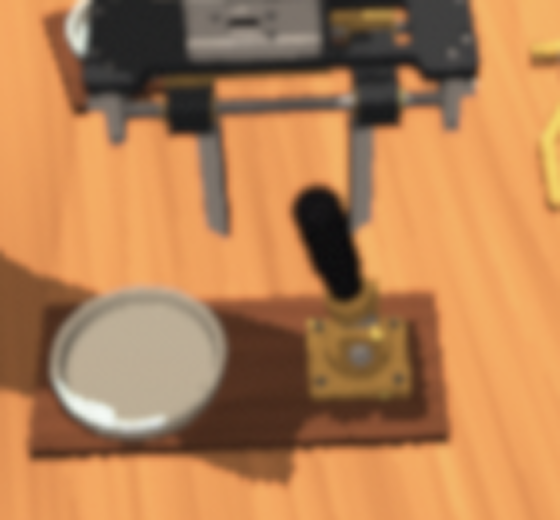

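The right lever leans fully towards the robot, firm at its stop with 6 N, so it's the worn one. Now I'll swing it away.

Call:
jog_arm([
  [8,-1.2,0,0,0,0,-0.3],
  [8,-1.2,0,0,0,0,-0.3],
  [7,-1,0,0,0,0,-0.3],
  [6,-0.9,0,0,0,0,-0.3],
  [6,-0.9,0,0,0,0,-0.3],
  [6,-0.9,0,0,0,0,-0.3],
  [6,-0.9,0,0,0,0,-0.3],
  [6,-0.9,0,0,0,0,-0.3],
  [5,-0.8,0,0,0,0,-0.3],
  [5,-0.8,0,0,0,0,-0.3],
  [4,-0.6,0,0,0,0,-0.3],
  [0,0,0,0,0,0,-0.3],
])

```text
time_s: 11.63
position: [0.6213, -0.1906, 0.1259]
ee_rot: [-1.136, 1.316, -1.317]
force: [0.3, 0.1, 0.3]
grip_width: 0.0612
```

Call:
jog_arm([
  [2,-0.3,0,0,0,0,-0.3],
  [0,0,0,0,0,0,-0.3],
  [2,-0.3,0,0,0,0,-0.3],
  [0,0,0,0,0,0,-0.3],
])

```text
time_s: 11.97
position: [0.6246, -0.191, 0.126]
ee_rot: [-1.136, 1.316, -1.317]
force: [0.6, -0.2, 0.1]
grip_width: 0.0607
```

Call:
jog_arm([
  [1.5,-0.2,0,0,0,0,-0.3],
  [0,0,0,0,0,0,-0.3],
  [1.5,-0.2,0,0,0,0,-0.3],
  [0,0,0,0,0,0,-0.3],
])

```text
time_s: 12.3
position: [0.6275, -0.1915, 0.126]
ee_rot: [-1.136, 1.317, -1.317]
force: [0.5, -0.8, 0.1]
grip_width: 0.061
```

Call:
jog_arm([
  [1.5,-0.2,0,0,0,0,-0.3],
  [0,0,0,0,0,0,-0.3],
  [1,-0.2,0,0,0,0,-0.3],
  [0,0,0,0,0,0,-0.3],
])

```text
time_s: 12.63
position: [0.628, -0.1916, 0.1256]
ee_rot: [-1.138, 1.32, -1.314]
force: [-4.8, 1.4, 3.2]
grip_width: 0.0613
```

Call:
jog_arm([
  [1,-0.2,0,0,0,0,-0.3],
  [0,0,0,0,0,0,-0.3],
  [1,-0.1,0,0,0,0,-0.3],
  [0,0,0,0,0,0,-0.3],
])

```text
time_s: 12.97
position: [0.6282, -0.1916, 0.1255]
ee_rot: [-1.14, 1.323, -1.312]
force: [-8.5, 1.5, 3.6]
grip_width: 0.0612
```

Both stops reached: about −36.5 mm with 6 N, then +36 mm with 8.5 N. I'll back off, rise, and go to the stopper.

Call:
jog_arm([
  [-5,0.7,0,0,0,0,-0.3],
  [-10,1.5,0,0,0,0,-0.3],
  [0,0,0,0,0,0,-0.3],
  [0,0,20,0,0,0,-0.3],
  [0,0,35,0,0,0,-0.3],
  [0,0,35,0,0,0,-0.3],
  [-4,17,0,0,0,0,-0.3],
  [-9.3,34.7,0,0,0,0,-0.3],
  [-9.3,34.7,0,0,0,0,-0.3],
  [-9.3,34.7,0,0,0,0,-0.3],
  [-9.3,34.7,0,0,0,0,-0.3],
  [-9.3,34.7,0,0,0,0,-0.3],
])

```text
time_s: 13.97
position: [0.5671, 0.0023, 0.2165]
ee_rot: [-1.133, 1.315, -1.318]
force: [0.1, 0.0, 0.1]
grip_width: 0.061
```

Call:
jog_arm([
  [-9.3,34.7,0,0,0,0,-0.3],
  [-9.3,34.7,0,0,0,0,-0.3],
  [-9.3,34.7,-10,0,0,0,-0.3],
  [-9.3,34.7,-10,0,0,0,-0.3],
  [-9.3,34.7,-10,0,0,0,-0.3],
  [-9.3,34.7,-10,0,0,0,-0.3],
  [-9.3,34.7,-10,0,0,0,-0.3],
  [-9.3,34.7,-10,0,0,0,-0.3],
  [-9.3,34.7,-10,0,0,0,-0.3],
  [-4.5,20,0,0,0,0,-0.3],
  [0,0,0,0,0,0,-0.3],
  [0,0,0,0,0,0,-0.3],
])

```text
time_s: 14.97
position: [0.4784, 0.3348, 0.1459]
ee_rot: [-1.136, 1.314, -1.314]
force: [0.4, 0.2, -0.2]
grip_width: 0.0609
```

Run:
```python
from h import *
st=status.get_state();im=viewer.get_image("wrist");cv2.imwrite("pics/w6.png",im[:,:,::-1])
a=viewer.get_image("side");cv2.imwrite("pics/s6.png",a[:,:,::-1]);cv2.imwrite("pics/s6z.png",cv2.resize(a[90:230,200:340,::-1],None,fx=4,fy=4,interpolation=cv2.INTER_CUBIC))
print(st["position"],R.from_rotvec(st["ee_rot"]).as_matrix().round(3).tolist(),proj("wrist",(0.4774,.3315,.056),st))
```

```text
[0.47841577 0.3347907  0.14590832] [[-0.143, 0.001, 0.99], [-0.99, 0.001, -0.143], [-0.001, -1.0, 0.001]] [325.92725988 211.95980018]
```

View pics/w6.png

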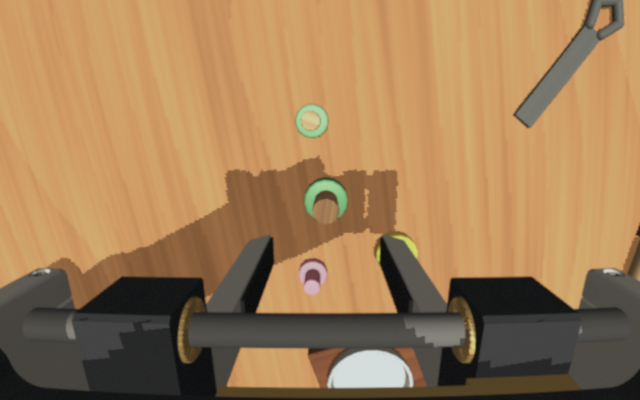

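View pics/s6.png

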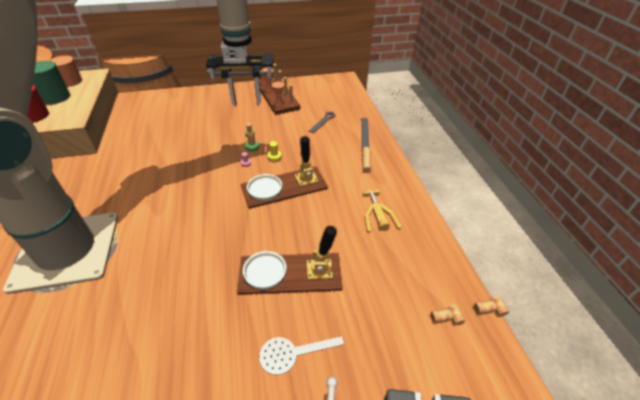

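View pics/s6z.png

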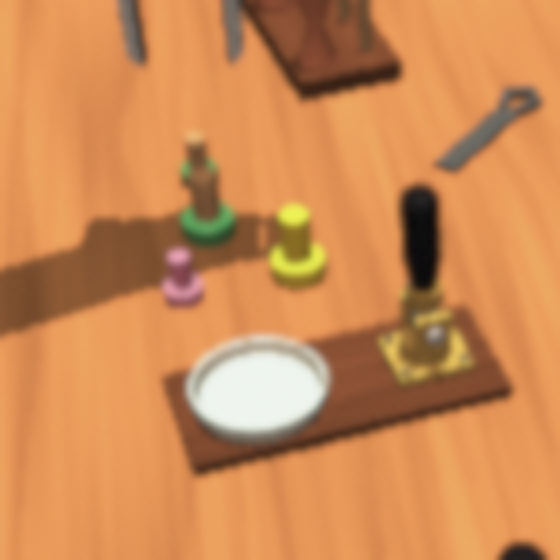

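The right lever stays leaning away at (327,240). The cork top shows at (326,211), exactly as projected. I'll lower partway and check.

Call:
jog_arm([
  [-1.2,-3.5,-15,0,0,0,-0.3],
  [0,0,-25,0,0,0,-0.3],
  [0,0,-25,0,0,0,-0.3],
  [0,0,-20,0,0,0,-0.3],
  [0,0,-10,0,0,0,-0.3],
  [0,0,0,0,0,0,-0.3],
  [0,0,0,0,0,0,-0.3],
])

```text
time_s: 15.65
position: [0.478, 0.3284, 0.0514]
ee_rot: [-1.135, 1.317, -1.318]
force: [0.6, 0.5, 0.5]
grip_width: 0.061
```

Run:
```python
from h import *
st=status.get_state();im=viewer.get_image("wrist");cv2.imwrite("pics/w7.png",im[:,:,::-1])
a=viewer.get_image("side");cv2.imwrite("pics/s7z.png",cv2.resize(a[50:190,180:320,::-1],None,fx=4,fy=4,interpolation=cv2.INTER_CUBIC))
print(st["position"],proj("wrist",(0.4773,.3312,.056),st))
```

```text
[0.47795627 0.32836281 0.0514487 ] [325.13678208 243.64574854]
```

View pics/w7.png

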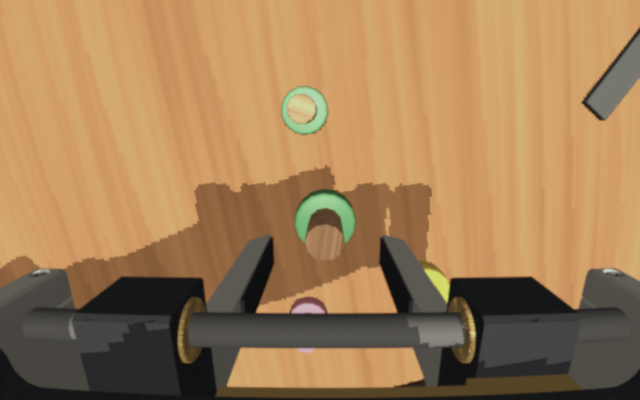

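View pics/s7z.png

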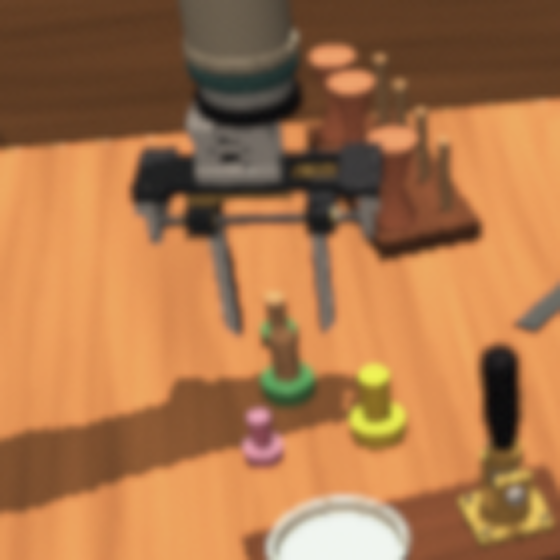

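The tips stand just above the cork top, centred at (325,243). I'll lower and grip.

Call:
jog_arm([
  [-0.7,2.5,-8,0,0,0,-0.3],
  [0,0,-12,0,0,0,-0.3],
  [0,0,-8,0,0,0,-0.3],
  [0,0,0,0,0,0,-0.3],
  [0,0,0,0,0,0,-0.3],
])

```text
time_s: 16.17
position: [0.4757, 0.3314, 0.0221]
ee_rot: [-1.138, 1.317, -1.317]
force: [0.1, -0.4, 0.0]
grip_width: 0.0614
```

Call:
jog_arm([
  [0,0,0,0,0,0,0.2],
  [0,0,0,0,0,0,0.4],
  [0,0,0,0,0,0,0.7],
  [0,0,0,0,0,0,1],
  [0,0,0,0,0,0,1],
  [0,0,0,0,0,0,1],
  [0,0,0,0,0,0,1],
], newtons=20)

```text
time_s: 16.75
position: [0.4765, 0.3319, 0.0231]
ee_rot: [-1.136, 1.317, -1.317]
force: [0.1, 0.8, 0.1]
grip_width: 0.0235
```

Run:
```python
from h import *
st=status.get_state();im=viewer.get_image("wrist");cv2.imwrite("pics/w8.png",im[:,:,::-1])
a=viewer.get_image("side");cv2.imwrite("pics/s8z.png",cv2.resize(a[50:190,180:320,::-1],None,fx=4,fy=4,interpolation=cv2.INTER_CUBIC))
print(st["position"],st["grip_width"],st["force"])
```

```text
[0.47647241 0.33192796 0.02314769] 0.023537647244593708 [0.0961246  0.84189822 0.14900537]
```

View pics/w8.png

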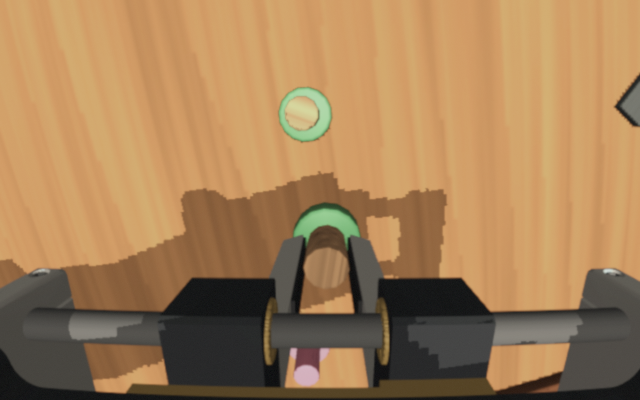

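View pics/s8z.png

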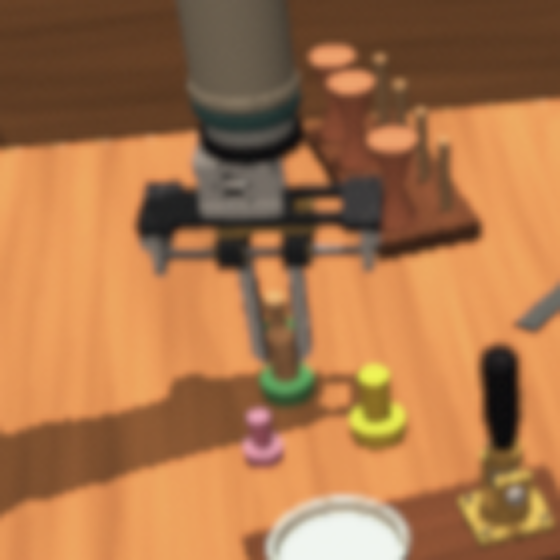

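Gripped at 23.5 mm on the cork. I'll lift and carry it to the right dish.

Call:
jog_arm([
  [0,0,10,0,0,0,1],
  [0,0,20,0,0,0,1],
  [0,0,35,0,0,0,1],
  [0,0,40,0,0,0,1],
  [0,0,40,0,0,0,1],
  [0,0,35,0,0,0,1],
  [0,-15,0,0,0,0,1],
  [0,-25,0,0,0,0,1],
  [-1,-34,0,0,0,0,1],
  [-1,-34,0,0,0,0,1],
  [-1,-34,0,0,0,0,1],
  [-1,-34,0,0,0,0,1],
])

```text
time_s: 17.85
position: [0.4713, 0.154, 0.2031]
ee_rot: [-1.137, 1.317, -1.316]
force: [0.7, 0.3, -0.7]
grip_width: 0.0233
```

Call:
jog_arm([
  [-1,-34,0,0,0,0,1],
  [-1,-34,0,0,0,0,1],
  [-1,-34,0,0,0,0,1],
  [-1,-34,0,0,0,0,1],
  [0,-34,0,0,0,0,1],
  [0,-34,0,0,0,0,1],
  [0,-34,0,0,0,0,1],
  [0,-34,0,0,0,0,1],
  [0,-34,0,0,0,0,1],
  [0,-17,0,0,0,0,1],
  [0,0,0,0,0,0,1],
  [0,0,0,0,0,0,1],
])

```text
time_s: 18.85
position: [0.4674, -0.1678, 0.2029]
ee_rot: [-1.135, 1.319, -1.318]
force: [-0.3, 0.6, -1.6]
grip_width: 0.0231
```

Run:
```python
from h import *
st=status.get_state();im=viewer.get_image("wrist");cv2.imwrite("pics/w9.png",im[:,:,::-1])
a=viewer.get_image("side");cv2.imwrite("pics/s9z.png",cv2.resize(a[140:310,220:390,::-1],None,fx=3.5,fy=3.5,interpolation=cv2.INTER_CUBIC))
print(st["position"],st["grip_width"],st["force"])
```

```text
[ 0.4674064  -0.16775698  0.20291216] 0.02312404713798136 [-0.32603377  0.59319091 -1.55354544]
```

View pics/w9.png

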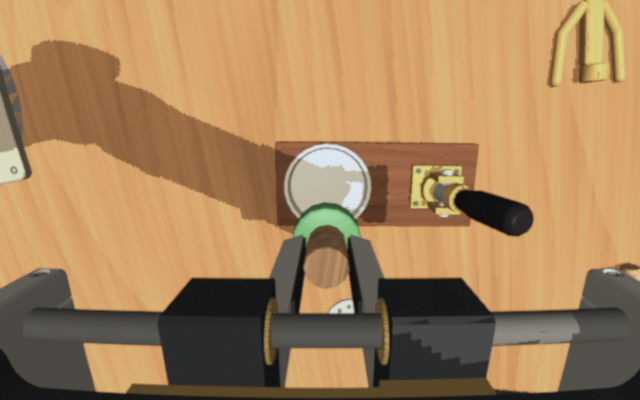

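View pics/s9z.png

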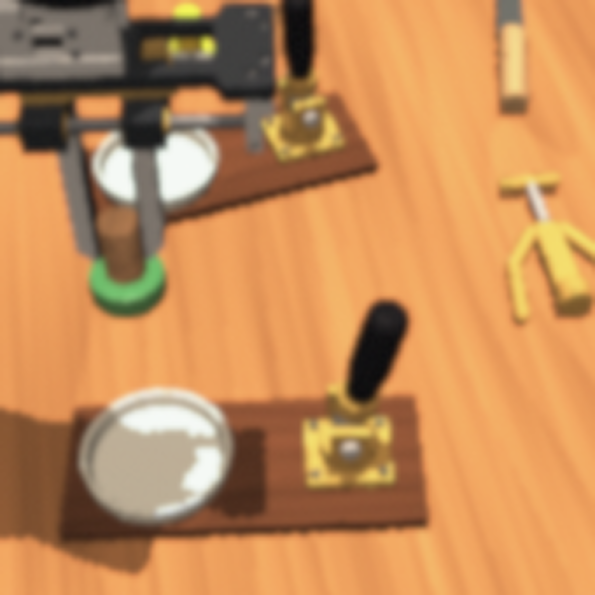

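Run:
```python
from h import *
st=status.get_state();print(st["position"],st["time_s"]);im=cv2.imread("pics/w9.png")
for (l,r,t,b) in ((285,372,144,227),): print(onz("wrist",(l+r)/2,(t+b)/2,.026,st).round(4))
```

```text
[ 0.46794372 -0.16555043  0.20275059] 18.95
[ 0.4705 -0.162   0.026 ]
```

The dish centre estimates agree within about 6 mm, and the stopper has 20 mm of room. I'll lower it.

Call:
jog_arm([
  [1,0,-20,0,0,0,1],
  [0,0,-35,0,0,0,1],
  [0,0,-35,0,0,0,1],
  [0,0,-30,0,0,0,1],
  [0,0,-20,0,0,0,1],
  [0,0,-12,0,0,0,1],
  [0,0,-6,0,0,0,1],
  [0,0,0,0,0,0,1],
  [0,0,0,0,0,0,1],
])

```text
time_s: 19.7
position: [0.4697, -0.1663, 0.0454]
ee_rot: [-1.136, 1.316, -1.316]
force: [0.0, 0.3, -1.5]
grip_width: 0.0232
```

Call:
jog_arm([
  [0,0,-2,0,0,0,1],
  [0,0,0,0,0,0,1],
  [0,0,-1.5,0,0,0,1],
  [0,0,0,0,0,0,1],
])

```text
time_s: 20.03
position: [0.4696, -0.1671, 0.0418]
ee_rot: [-1.136, 1.316, -1.317]
force: [-0.4, 0.6, -1.4]
grip_width: 0.0233
```

Call:
jog_arm([
  [0,0,-1,0,0,0,1],
  [0,0,0,0,0,0,1],
  [0,0,-1,0,0,0,1],
  [0,0,0,0,0,0,1],
])

```text
time_s: 20.37
position: [0.4692, -0.1672, 0.0394]
ee_rot: [-1.136, 1.317, -1.317]
force: [-0.0, -0.1, -0.6]
grip_width: 0.0232
```

Call:
jog_arm([
  [0,0,-1,0,0,0,1],
  [0,0,0,0,0,0,1],
  [0,0,0,0,0,0,1],
])

```text
time_s: 20.62
position: [0.4694, -0.1672, 0.039]
ee_rot: [-1.135, 1.317, -1.317]
force: [-0.6, 0.2, 5.9]
grip_width: 0.0232
```

The stopper touched down at z=0.039, as expected. I'll release and rise.

Call:
jog_arm([
  [0,0,0.5,0,0,0,0.4],
  [0,0,0,0,0,0,0.2],
  [0,0,0,0,0,0,0.1],
  [0,0,0,0,0,0,0.1],
  [0,0,0,0,0,0,0.1],
])

```text
time_s: 21.03
position: [0.4692, -0.1671, 0.0389]
ee_rot: [-1.136, 1.317, -1.317]
force: [0.5, 0.3, -0.2]
grip_width: 0.0421
```

Call:
jog_arm([
  [0,0,10,0,0,0,0.1],
  [0,0,20,0,0,0,0.1],
  [0,0,35,0,0,0,0.1],
  [0,0,35,0,0,0,0.1],
  [0,0,35,0,0,0,0.1],
  [0,0,35,0,0,0,0.1],
  [-5,20,10,0,0,0,0],
  [-5,30,0,0,0,0,0],
  [-5,30,0,0,0,0,0],
  [-5,30,0,0,0,0,0],
  [0,10,0,0,0,0,0],
  [0,0,0,0,0,0,0],
])

```text
time_s: 22.03
position: [0.4491, -0.0444, 0.2194]
ee_rot: [-1.138, 1.314, -1.312]
force: [-0.2, -0.1, 0.4]
grip_width: 0.0471
```

Run:
```python
from h import *
st=status.get_state();im=viewer.get_image("wrist");cv2.imwrite("pics/w10.png",im[:,:,::-1])
a=viewer.get_image("side");cv2.imwrite("pics/s10z.png",cv2.resize(a[120:380,220:440,::-1],None,fx=2.3,fy=2.3,interpolation=cv2.INTER_CUBIC))
print(st["position"],st["time_s"],st["force"])
```

```text
[ 0.44910572 -0.04444723  0.2193693 ] 22.0333 [-0.16763878 -0.13302162  0.3709072 ]
```

View pics/w10.png

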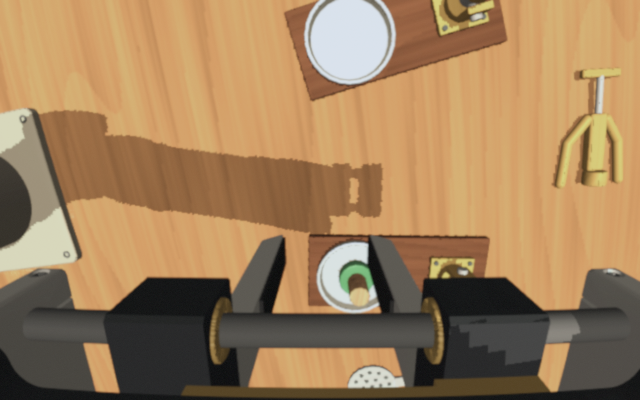

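View pics/s10z.png

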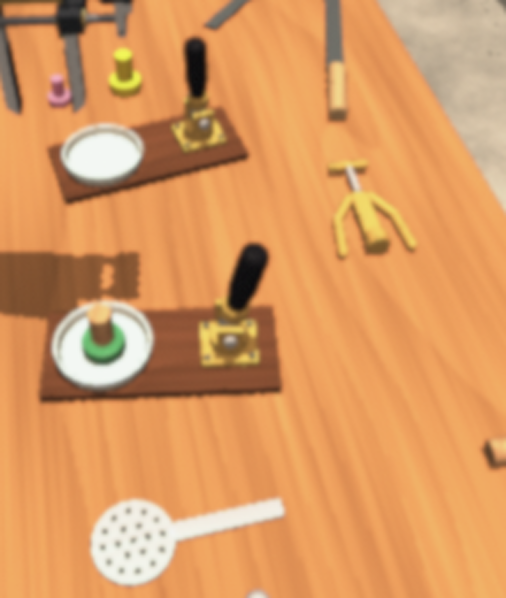

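The stopper stands cork up in the right dish at (103,340). The right lever leans away, and the strainer and corkscrew are undisturbed. One numeric check of the lean, then I'll hand in.

Run:
```python
from h import *
a=viewer.get_image("side")[:,:,::-1];m=cv2.inRange(cv2.cvtColor(a,cv2.COLOR_BGR2HSV),(0,0,0),(179,255,45));m[:215]=0;m[265:]=0;m[:,:300]=0;m[:,350:]=0
ys,xs=np.nonzero(m);print("mask centroid",xs.mean(),ys.mean(),"top",xs[ys<ys.min()+4].mean(),ys.min())
c=np.array([.989,-.149,0]);b=np.array([.5923,-.186,.05])
for th in(0,.15,.18,.2,.22,.24):print(th,proj("side",b+.07*(np.sin(th)*c+[0,0,np.cos(th)])).round(1),proj("side",b+.11*(np.sin(th)*c+[0,0,np.cos(th)])).round(1))
o=cv2.imread("pics/side0.png");d=np.abs(a.astype(int)-o).max(2)
print("strainer diff",(d[330:375,255:350]>40).sum(),"corkscrew diff",(d[185:235,358:405]>40).sum())
```

```text
mask centroid 326.9342105263158 239.9298245614035 top 330.0 228
0 [319.9 239.6] [320.1 227.1]
0.15 [324.8 239.6] [328.1 227.2]
0.18 [325.7 239.7] [329.6 227.3]
0.2 [326.4 239.7] [330.7 227.4]
0.22 [327.  239.8] [331.7 227.5]
0.24 [327.7 239.9] [332.7 227.6]
strainer diff 0 corkscrew diff 0
```

Lean ≈ 0.22 rad, and the strainer and corkscrew haven't changed. Handing in.

```bash
python3 -c "
from rig import job_done;print(job_done())"
```

```text
the job is handed in; nothing more can be done
None
```

The job is done and handed in at about 22 s of the 54 s allowed. The worn tap is the right-hand one (y ≈ −0.17).

- **Finding the worn tap:** I pushed the left lever only towards the robot. It stalled at 6.5 N after about 2–3 mm, so it is sound. The right lever rocked freely. I pushed it to its stop towards the robot (6 N), then to its stop away (8.5 N), and left it leaning away.
- **Marking the reject:** I moved the larger green stopper from (0.477, 0.331) into the right tap's dish, cork up.
- **Last checks:** The side view puts the right lever's lean at about 0.22 rad. The stopper stands inside the dish, the gripper is clear, and the strainer and corkscrew areas show no changed pixels.

Two things disagreed:

- **Fingertips:** By two-view triangulation they sit about 4 mm behind the reported TCP, not 25 mm ahead as the text says. Because of that, my first pass over the left lever went above it without touching. I worked from the measured tip after that.
- **Dish centre:** The wrist camera and the fixed cameras differed by up to 6 mm, which is within the room available.

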